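Lay a capillary plate under a swing-arm magnifier

TASK

Swing the magnifier arm of the white reading stand well clear of the stage, to the side where no bottle stands in its way. Then lay the long perforated capillary plate gently, flat and lengthwise on the stage between its two end stops, let go of it, and only then swing the magnifier back so that the lens is centred over the plate. Leave the bottle, the staining jar and the timer where they stand.

Things in the scene. Friction and masses are not known exactly. Their poses are not given: they have to be found in the camera images.
- stand: white stand, fixed. Origin: on the worktop under the stage centre; x from the stage to the post, y along the stage, z up. Stage 66 (x) by 156 (y) mm, its grey top 13 mm high. End stops at y = +-74 mm, 18 mm high, 50 mm wide, leave 142 mm between them. Steel post, diameter 16 mm, at x = +120 mm on a round foot, diameter 72, 15 mm high
- stage_center (a point): centre of the top face of the stage, 13 mm above the worktop; axes as the stand's
- pivot (a point): point on the vertical axis of the post, at the arm's height (67 mm above the worktop); the hinge cap over it ends at 82 mm
- lens_arm (a joint): angle of the magnifier arm about the vertical post, rad, -1.35 to 1.35; stays where left. 0: arm points along the stand's -x, lens over the stage; positive: counter-clockwise seen from above (lens goes to the stand's -y side). A bar 16 mm wide, 62 to 72 mm above the worktop, with a black lens ring at its end
- lens_center (a point): centre of the magnifier lens, 120 mm from the post axis; its black ring has 82 mm outer diameter and is 62 to 72 mm above the worktop
- knob (a point): grip point of the blue upright round knob on the bar, 66 mm from the post axis: diameter 20 mm, from the bar (72 mm above the worktop) up to 106 mm; the point lies on its axis 92 mm above the worktop
- plate: loose cream capillary plate, 34 (x) by 126 (y) by 9 mm, a flat perforated bar; origin at the centre of its underside, y along its length, z up; starts flat on the worktop to the left or right of the stand
- bottle: loose white reagent bottle with a blue cap and green band, 48 mm diameter, 98 mm tall, taller than the magnifier arm; stands at one side of the stand in the way of the arm; origin at the centre of its underside
- lab_timer: loose low timer with keys on top, 70 x 66 x 19 mm, lies at the other side of the stand; the arm passes over it; origin at the centre of its underside
- jar: loose square staining jar with pink contents, 58 x 58 mm, 90 mm tall, on the other side of the stand from the plate; origin at the centre of its underside

How it is judged:
By the outcome, as a careful person would: the job done as asked, in the order asked, and still so for the second after the job is handed in, with the robot touching nothing.
It also fails if it takes over 64 s, if anything falls off the work surface, if the arm or the gripper's body presses on something with over 40 N, if the wrist force passes 120 N, or if a joint passes its speed limit or range.

ROBOT

A 6-joint arm with a two-finger parallel gripper is mounted at the origin on a cart in front of the work surface, level with it; the furniture and walls round the work are solid. World frame = base frame: x ahead of the robot, y to its left, z up, the work surface at z = 0. Lengths are in m, angles in degrees, forces in N, time in s.
With the tool pointing down it reaches from about 0.4 to 0.825 m from the base axis. Payload 7 kg.
Tool frame: the origin (TCP) lies midway between the tips of the shut fingers; the grasp point (between the pads) lies 19 mm behind it (r.grip_depth is the distance from the TCP to the grasp point, in m); z points along the fingers, y is the line along which they close (so a half turn about z gives the same grasp; the last joint's range is limited). The gripper opens to 88 mm and grips with 3 to 60 N. Pads are 19 mm wide; open, the fingers measure 130 mm over their backs; the gripper's body (78 mm by 193 mm) begins 47 mm behind the grasp point.
Start: joints at [-51.79, 20.546, 0.682, 0, -70.136, -16.507], TCP at [0.25, -0.627, 0.227] pointing down, gripper open.
Joint ranges: [-176.03, 176.03], [-82.01, 121.73], [-58.28, 71.71], [-173.87, 95.51], [-174.79, -0.11], [-173.66, 173.66]. Speed limits (degrees/s): [136.94, 136.94, 172.46, 180, 180, 180].

INTERFACE

Orientations are given as [roll, pitch, yaw] about the fixed x, y, z axes, in that order (R = Rz(yaw) Ry(pitch) Rx(roll)).
In Python, from plant import r, capture, close_job, search_frame, outline_of gives the robot as it stands.
- The arm moves only by the shell command python3 -m creep 'ROWS' [FORCE]. ROWS is JSON, a list of rows, each a list of 7 numbers: the finger opening in mm, from 0 to 87.6, then the shift along the world's x, y, z in units of 25 mm (1.0 is 25 mm), then the turn, a rotation vector about the world's x, y, z in degrees. In form: [[hand, x, y, z, ax, ay, az], ...]. A call has 1 to 8 rows; each row shifts and turns the commanded pose from where the row before left it; what a row does not reach is not made up. A row lasts 1/12 s, in which the tool goes at most 41.7 mm and 7.16 degrees, less where a joint would pass 70% of its speed; a pose out of reach is approached as far as the arm can. A call is refused whole if a number of a shift passes 1 or a number of a turn 7.16, either way. A call with a gripper value outside its range is refused whole. The fingers move at their own pace and stop on an object; FORCE is the grip in N (left out, the last holds). Time passes only in rows, so rows that do not move let the fingers close. It gives the time, the measured TCP pose, the force, the opening and the grip force at its end, in the units of the state.
- r.get_state(): the state, without advancing time (a new reading comes with each control period).
- capture(name): name is "side" or "top" or "wrist"; returns a dict with "frame" (420x560x3 uint8, red, green, blue), "K" (3x3 intrinsics, pixels), "origin" and "rotation" of the camera in the world. Camera axes: x right, y down, z forward; pixel columns grow to the right and rows downward; lengths in m; the calibration is good to about 2 mm. A picture is of the moment at which its call begins. There is no depth.
- close_job(): hands the job in; it is judged then, once.
Trained networks look in a picture, given as the dict that the camera call returned (one of the last four; its "shot" number tells which), for a name from the list of things; names that differ only in an ending like _2 or _b are one class to them, and where a whole thing is asked for, a point or a joint stands for the part that bears it (a point fixed in the world has none). Each returns a list of dicts, best first, with "conf" (0 to 1); they miss things now and then, are a little off and sometimes report something else, mostly with a low value. They report only what shows in the picture. A call takes as long as a camera call.
- search_frame(picture, target): "bbox" ([left, top, right, bottom] in pixels, round what is visible of it).
- outline_of(picture, target): "region" (420x560 bool, what is visible of it) and "bbox" ([left, top, right, bottom] in pixels, round what is visible of it).
The state is a dict: "time_s": time; "joints": joint angles; "qd": joint speeds; "joint_torque": joint torques, N m; "tcp_pos": TCP position; "eef_rot": TCP orientation; "contact_force": force on the tool from outside, world axes, zero at the start; "moment": the same for the moment, N m; "gripper_width": finger opening in m; "gripper_force": force on a finger pad.
Only numpy, scipy, OpenCV 4.12 (cv2) and the standard library are available. Lean on these libraries where they do the work, as an engineer would, in place of code of your own. Each camera call takes 0.05 s, during which the arm holds its last target. There are 200 camera calls.

## Working session

There is one attempt and no reset: what is moved stays moved. The work goes in short steps, Python scripts to look and compute and a shell command to move; the robot and the scene stay as the last step left them, time stands still between calls to the robot, and variables do not carry over. Pictures are saved under pics/ and viewed, at most 13 in all, crops included, and the job is handed in when it is done.

```bash
mkdir -p pics; ls; cat > h.py <<'E'
import numpy as np,cv2
from plant import r,capture,close_job,search_frame,outline_of
def ray(c,u,v):
    d=np.asarray(c["rotation"])@np.linalg.inv(np.asarray(c["K"]))@np.array([u,v,1.]);return np.asarray(c["origin"]),d
def at(c,u,v,z):
    o,d=ray(c,u,v);return o+d*(z-o[2])/d[2]
def proj(c,p):
    q=np.asarray(c["K"])@(np.asarray(c["rotation"]).T@(np.asarray(p)-np.asarray(c["origin"])));return q[:2]/q[2]
def save(c,n): cv2.imwrite("pics/"+n+".png",c["frame"][:,:,::-1])
E
python3 - <<'E'
from h import *
Z=dict(stand=.013,lens_arm=.067,knob=.106,plate=.009,bottle=.098,lab_timer=.019,jar=.09,lens_center=.072)
c=capture("top");s=capture("side");save(c,"top0");save(s,"side0")
print(c["origin"],s["origin"])
for n,z in Z.items():
    for o in outline_of(c,n)[:2]:
        m=o["region"];rc=cv2.minAreaRect(np.argwhere(m)[:,::-1].astype(np.float32))
        print(n,round(o["conf"],2),o["bbox"],at(c,*rc[0],z).round(3),[at(c,*p,z)[:2].round(3).tolist() for p in cv2.boxPoints(rc)])
print(r.get_state())
E
```

```text
pics
[ 0.38801249 -0.00658866  1.45639114] [-0.06403423  1.02003159  0.51677284]Traceback (most recent call last):
  File "<stdin>", line 8, in <module>
  File "h.py", line 6, in at
    o,d=ray(c,u,v);return o+d*(z-o[2])/d[2]
                                       ~^^^
IndexError: invalid index to scalar variable.
```

```bash
python3 - <<'E'
from h import *
c=capture("top");print(c["rotation"],c["K"])
print(capture("side")["rotation"],r.get_state())
E
```

```text
[-175.50096008    0.53507345  -90.69043862] [[525.59452221   0.         273.88783254]
 [  0.         525.59452221 207.00394095]
 [  0.           0.           1.        ]]
[-109.62919379    0.46464427 -150.2533623 ] {'time_s': 0.25, 'joints': array([-5.17902457e+01,  2.05686748e+01,  6.61545102e-01, -8.29939559e-03,
       -7.01361716e+01, -1.65076859e+01]), 'qd': array([-0.01127653, -0.15326048,  0.20234571,  0.05284291, -0.02130854,
        0.01682574]), 'joint_torque': array([ 1.84335158e-05, -5.82079053e+01,  2.92843330e+01,  6.98980451e+00,
        8.49529286e-03, -1.45792196e-04]), 'tcp_pos': array([ 0.24950709, -0.62695658,  0.22612784]), 'eef_rot': array([ 1.79956266e+02, -4.82203575e-03, -1.58300753e+02]), 'contact_force': array([-0.06311312,  0.62360574, -1.00911349]), 'moment': array([ 0.01228501,  0.00094406, -0.07351859]), 'gripper_force': 0.0, 'gripper_width': 0.08758071601376533}
```

View pics/top0.png

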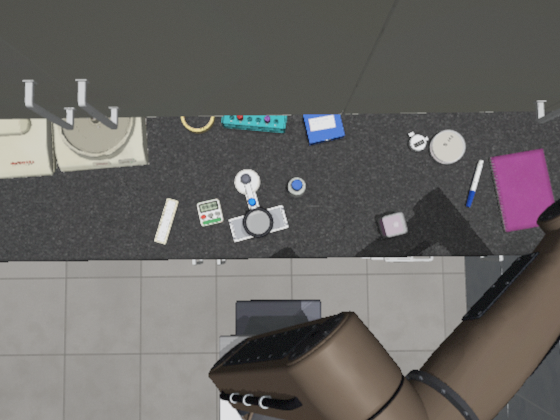

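View pics/side0.png

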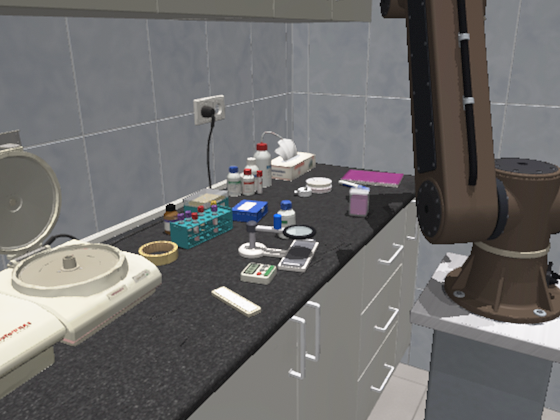

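The top view shows the plate at (166,221), timer (209,212), post (247,182), lens (258,222), bottle (297,186) and jar (393,225). The bottle is on the right (−y), so the arm has to swing left, over the timer.

```bash
cat > fix.py <<'E'
E
rm fix.py
sed -i 's/np.asarray(c\["rotation"\])/Rm(c)/g' h.py
cat >> h.py <<'E'
from scipy.spatial.transform import Rotation as Ro
def Rm(c): return Ro.from_euler("xyz",c["rotation"],degrees=True).as_matrix()
E
python3 - <<'E'
from h import *
Z=dict(stand=.013,stage_center=.013,lens_arm=.067,lens_center=.067,knob=.106,plate=.009,bottle=.098,lab_timer=.019,jar=.09)
c=capture("top")
for n,z in Z.items():
    for o in outline_of(c,n)[:2]:
        m=o["region"];rc=cv2.minAreaRect(np.argwhere(m)[:,::-1].astype(np.float32))
        print(n,round(o["conf"],2),np.round(o["bbox"]),at(c,*rc[0],z)[:2].round(3),[at(c,*p,z)[:2].round(3).tolist() for p in cv2.boxPoints(rc)])
f=c["frame"][160:260,140:320,::-1]
cv2.imwrite("pics/crop0.png",cv2.resize(f,(792,440),interpolation=cv2.INTER_CUBIC))
s=capture("side")
for n in ("knob","plate","bottle","stand"):
    for o in search_frame(s,n)[:1]: print(n,o)
E
```

```text
stand 0.67 [226. 172. 287. 243.] [0.513 0.066] [[0.586, 0.169], [0.628, 0.016], [0.44, -0.035], [0.399, 0.116]]
stage_center 0.7 [228. 170. 293. 244.] [0.514 0.059] [[0.594, 0.156], [0.624, -0.002], [0.434, -0.037], [0.405, 0.119]]
lens_arm 0.79 [240. 173. 273. 239.] [0.503 0.052] [[0.586, 0.095], [0.589, 0.014], [0.42, 0.009], [0.417, 0.088]]
lens_center 0.68 [237. 174. 274. 236.] [0.497 0.071] [[0.551, 0.149], [0.592, 0.077], [0.442, -0.007], [0.402, 0.065]]
knob 0.83 [240. 174. 272. 238.] [0.499 0.049] [[0.581, 0.09], [0.583, 0.014], [0.419, 0.009], [0.416, 0.083]]
plate 0.87 [152. 200. 178. 242.] [0.465 0.306] [[0.41, 0.343], [0.533, 0.306], [0.521, 0.269], [0.399, 0.306]]
bottle 0.52 [285. 178. 304. 198.] [ 0.545 -0.053] [[0.57, -0.033], [0.57, -0.074], [0.52, -0.074], [0.521, -0.032]]
lab_timer 0.89 [196. 200. 225. 227.] [0.487 0.182] [[0.512, 0.221], [0.526, 0.158], [0.461, 0.143], [0.448, 0.206]]
lab_timer 0.43 [376. 212. 411. 238.] [ 0.447 -0.317] [[0.468, -0.274], [0.485, -0.347], [0.426, -0.36], [0.408, -0.287]]
jar 0.66 [378. 213. 409. 238.] [ 0.444 -0.302] [[0.464, -0.263], [0.48, -0.328], [0.424, -0.34], [0.409, -0.276]]
jar 0.31 [228. 170. 288. 243.] [0.506 0.066] [[0.569, 0.164], [0.614, 0.024], [0.443, -0.03], [0.399, 0.108]]
knob {'bbox': [245.4, 212.3, 316.3, 240.6], 'conf': 0.58}
plate {'bbox': [212.8, 286.9, 263.6, 317.1], 'conf': 0.65}
bottle {'bbox': [279.5, 199.3, 294.2, 240.0], 'conf': 0.95}
```

View pics/crop0.png

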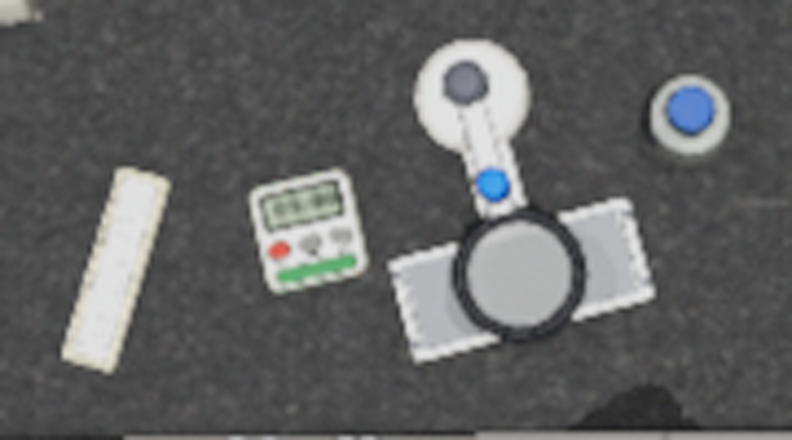

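Crop at 4.4x: cap (465,82), knob (492,185), lens (519,272), stage corners (393,264), (628,200), (654,296), (417,360).

```bash
cat >> h.py <<'E'
def cr(x,y): return (x+.5)/4.4-.5+140,(y+.5)/4.4-.5+160
E
python3 - <<'E'
from h import *
c=capture("top")
p={}
for n,x,y,z in [("cap",465,82,.082),("foot",471,97,.015),("knob",492,185,.106),("lens",519,272,.072),("s1",393,264,.015),("s2",628,200,.015),("s3",654,296,.015),("s4",417,360,.015),("p1",118,168,.009),("p2",170,181,.009),("p3",111,373,.009),("p4",62,357,.009),("bot",690,108,.098)]:
    p[n]=at(c,*cr(x,y),z)[:2]; print(n,p[n].round(4))
st=(p["s1"]+p["s2"]+p["s3"]+p["s4"])/4
yd=(p["s1"]+p["s4"]-p["s2"]-p["s3"])/2
print("stage",st,"len",np.linalg.norm(yd),"yaw y",np.degrees(np.arctan2(yd[1],yd[0])))
for n in("cap","foot","knob","lens"):
    v=p[n]-st;print(n,np.linalg.norm(v),np.degrees(np.arctan2(v[1],v[0])), np.linalg.norm(p[n]-p["cap"]))
yp=(p["p1"]+p["p2"]-p["p3"]-p["p4"])/2
print("plate",(p["p1"]+p["p2"]+p["p3"]+p["p4"])/4,np.linalg.norm(yp),np.degrees(np.arctan2(yp[1],yp[0])))
f=p["lens"]-p["cap"];print("arm dir",np.degrees(np.arctan2(f[1],f[0])))
print(r.get_state()["time_s"])
E
```

```text
cap [0.5733 0.0794]
foot [0.5728 0.0799]
knob [0.509  0.0625]
lens [0.4595 0.0485]
s1 [0.4684 0.1295]
s2 [ 0.5066 -0.0178]
s3 [ 0.4464 -0.0332]
s4 [0.4084 0.1148]
p1 [0.5315 0.3031]
p2 [0.5228 0.2702]
p3 [0.4027 0.3069]
p4 [0.4131 0.3377]
bot [ 0.5539 -0.0545]
stage [0.45745879 0.0483131 ] len 0.15249946477799367 yaw y 104.47287364980797
cap 0.11992721420674783 15.017507125293422 0.0
foot 0.11956796786301052 15.309897096002942 0.0007088651232502248
knob 0.05345436392854561 15.411206732533504 0.06647512695911777
lens 0.002033044619493662 5.966392816017649 0.11791991799643317
plate [0.46751087 0.30447979] 0.12448602684421559 -16.651469084635806
arm dir -164.82709162367735
1.05
```

```bash

R='' ; python3 -m creep '[[45,0.32,0.86,0,0,0,5.4],[45,0.32,0.86,0,0,0,5.4],[45,0.32,0.86,0,0,0,5.4],[45,0.32,0.86,0,0,0,5.4],[45,0.32,0.86,0,0,0,5.4],[45,0.32,0.86,0,0,0,5.4],[45,0.32,0.86,0,0,0,5.4],[45,0.32,0.86,0,0,0,5.4]]' 20
python3 -m creep '[[45,0.32,0.86,0,0,0,5.4],[45,0.32,0.86,0,0,0,5.4],[45,0.32,0.86,0,0,0,5.4],[45,0.32,0.86,0,0,0,5.4],[45,0.32,0.86,0,0,0,5.4],[45,0.32,0.86,0,0,0,5.4],[45,0.32,0.86,0,0,0,5.4],[45,0.32,0.86,0,0,0,5.4]]'
```

```text
time_s: 1.72
tcp_pos: [0.3138, -0.4541, 0.2267]
eef_rot: [-180.0, -0.0, -114.8]
contact_force: [0.7, -0.6, 0.5]
gripper_width: 0.0461
gripper_force: 0.0
time_s: 2.38
tcp_pos: [0.3779, -0.2821, 0.2268]
eef_rot: [-180.0, -0.0, -71.6]
contact_force: [0.4, -0.5, 0.6]
gripper_width: 0.0449
gripper_force: 0.0
```

```bash

python3 -m creep '[[45,0.33,0.86,0,0,0,5.4],[45,0.33,0.86,0,0,0,5.4],[45,0.33,0.86,0,0,0,5.4],[45,0.33,0.86,0,0,0,5.4],[45,0.33,0.86,0,0,0,5.4],[45,0.33,0.86,0,0,0,5.4],[45,0.33,0.86,0,0,0,5.4],[45,0.33,0.86,0,0,0,5.4]]'
python3 -m creep '[[45,0.33,0.86,0,0,0,5.4],[45,0.33,0.86,0,0,0,5.4],[45,0.33,0.86,0,0,0,5.4],[45,0.33,0.86,-0.3,0,0,5.4],[45,0.33,0.86,-0.6,0,0,5.4],[45,0.33,0.86,-0.6,0,0,5.4],[45,0.33,0.86,-0.6,0,0,5.4],[45,0.33,0.86,-0.6,0,0,5.4]]'
python3 - <<'E'
from h import *
c=capture("wrist");save(c,"w1");s=r.get_state();print(s["tcp_pos"],s["eef_rot"],s["joints"])
print(proj(c,[.509,.0625,.106]),proj(c,[.5733,.0795,.082]),proj(c,[.4572,.0487,.072]))
E
```

```text
time_s: 3.05
tcp_pos: [0.4439, -0.11, 0.2269]
eef_rot: [-180.0, -0.0, -28.4]
contact_force: [0.1, -0.2, -1.1]
gripper_width: 0.0454
gripper_force: 0.0
time_s: 3.72
tcp_pos: [0.5099, 0.0621, 0.1587]
eef_rot: [-180.0, -0.0, 14.8]
contact_force: [-0.4, 0.1, 0.8]
gripper_width: 0.0447
gripper_force: 0.0
[0.51032653 0.06435128 0.15570047] [-1.79986847e+02  1.06375080e-01  1.52159735e+01] [ 2.90503449e+01  8.96399489e+00 -2.50273502e+01 -4.60271997e-02
 -5.61088077e+01  7.61913154e+01]
[286.57173547 231.08232632] [286.46793885 129.69793534] [286.70921136 278.11415023]
```

View pics/w1.png

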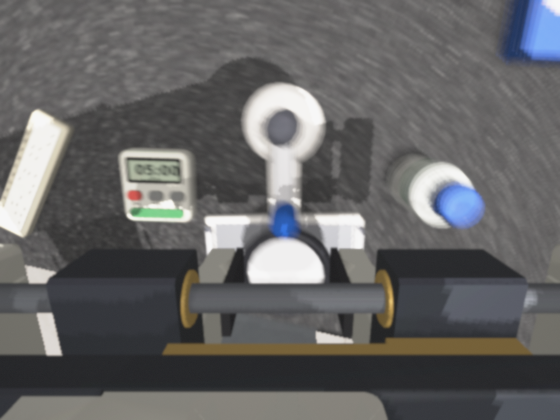

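The wrist view has the blue knob at (284,220) between the fingers and the cap at (282,125). Both match the prediction.

```bash

python3 -m creep '[[45,-0.04,-0.07,-0.6,0,0,-0.4],[45,0,0,-0.8,0,0,0],[45,0,0,-0.8,0,0,0],[45,0,0,-0.5,0,0,0],[45,0,0,-0.25,0,0,0],[45,0,0,0,0,0,0]]'
python3 -m creep '[[18,0,0,0,0,0,0],[15,0,0,0,0,0,0],[15,0,0,0,0,0,0],[15,0,0,0,0,0,0],[15,0,0,0,0,0,0],[15,0,0,0,0,0,0],[15,0,0,0,0,0,0]]' 15
```

```text
time_s: 4.27
tcp_pos: [0.5078, 0.0587, 0.0841]
eef_rot: [180.0, 0.1, 14.1]
contact_force: [0.1, 0.1, 0.7]
gripper_width: 0.045
gripper_force: 0.0
time_s: 4.85
tcp_pos: [0.509, 0.0593, 0.086]
eef_rot: [-180.0, -0.1, 14.1]
contact_force: [-2.2, 0.5, 6.3]
gripper_width: 0.0193
gripper_force: 15.0
```

```bash
python3 - <<'E'
import numpy as np
a=np.radians(-165.2-np.arange(0,15)*5.3)
p=.0655*np.c_[np.cos(a),np.sin(a)]/.025
print(np.diff(p,axis=0).round(3).tolist())
E
```

```text
[[-0.051, 0.237], [-0.029, 0.241], [-0.007, 0.242], [0.016, 0.242], [0.038, 0.239], [0.06, 0.235], [0.081, 0.228], [0.102, 0.22], [0.122, 0.209], [0.141, 0.197], [0.158, 0.183], [0.175, 0.168], [0.189, 0.151], [0.203, 0.133]]
```

```bash

python3 -m creep '[[15,-0.05,0.24,0,0,0,-5.3],[15,-0.03,0.24,0,0,0,-5.3],[15,-0.01,0.24,0,0,0,-5.3],[15,0.02,0.24,0,0,0,-5.3],[15,0.04,0.24,0,0,0,-5.3],[15,0.06,0.24,0,0,0,-5.3],[15,0.08,0.23,0,0,0,-5.3]]'
python3 -m creep '[[15,0.1,0.22,0,0,0,-5.3],[15,0.12,0.21,0,0,0,-5.3],[15,0.14,0.2,0,0,0,-5.3],[15,0.16,0.18,0,0,0,-5.3],[15,0.17,0.17,0,0,0,-5.3],[15,0.19,0.15,0,0,0,-5.3],[15,0.2,0.13,0,0,0,-5.3]]'
```

```text
time_s: 5.43
tcp_pos: [0.51, 0.101, 0.0859]
eef_rot: [179.9, 0.1, -23.3]
contact_force: [-10.0, 2.8, 12.3]
gripper_width: 0.0193
gripper_force: 15.0
time_s: 6.02
tcp_pos: [0.5371, 0.135, 0.0859]
eef_rot: [-180.0, 0.2, -60.4]
contact_force: [-12.8, 14.8, 9.9]
gripper_width: 0.0194
gripper_force: 15.0
```

```bash

python3 -m creep '[[45,0,0,0,0,0,0],[45,0,0,0,0,0,0],[45,0,0,0,0,0,0],[45,0,0,0.2,0,0,0],[45,0,0,0.6,0,0,0],[45,0,0,0.9,0,0,0],[45,0,0,0.9,0,0,0],[45,0,0,0.9,0,0,0]]'
python3 -m creep '[[60,-0.35,0.85,0,0,0,5.5],[60,-0.35,0.85,0,0,0,5.5],[60,-0.35,0.85,0,0,0,5.5],[60,-0.35,0.85,0,0,0,5.5],[60,-0.35,0.85,0,0,0,5.5],[60,-0.35,0.85,0,0,0,5.5],[60,-0.35,0.85,0,0,0,5.5],[60,-0.35,0.85,0,0,0,5.5]]'
python3 - <<'E'
from h import *
c=capture("top");save(c,"top1")
f=c["frame"][160:260,140:320,::-1]
cv2.imwrite("pics/crop1.png",cv2.resize(f,(792,440),interpolation=cv2.INTER_CUBIC))
E
```

```text
time_s: 6.68
tcp_pos: [0.5381, 0.1317, 0.1739]
eef_rot: [180.0, -0.0, -60.1]
contact_force: [0.2, 0.8, -0.0]
gripper_width: 0.0449
gripper_force: 0.0
time_s: 7.35
tcp_pos: [0.4679, 0.3028, 0.1732]
eef_rot: [180.0, -0.0, -15.8]
contact_force: [1.1, 0.5, -0.1]
gripper_width: 0.06
gripper_force: 0.0
```

View pics/crop1.png

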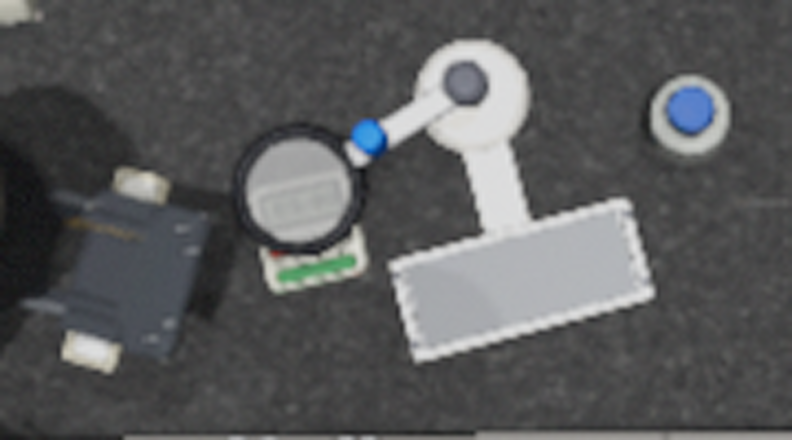

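The arm is out: knob (368,137), lens (300,190), stage clear. The gripper body would come close to the lens at the plate, so I'll swing the arm a few degrees further first.

```bash

python3 -m creep '[[45,0.35,-0.85,0,0,0,-5.5],[45,0.35,-0.85,0,0,0,-5.5],[45,0.35,-0.85,0,0,0,-5.5],[45,0.35,-0.85,0,0,0,-5.5],[45,0.35,-0.85,0,0,0,-5.5],[45,0.35,-0.85,0,0,0,-5.5],[45,0.35,-0.85,0,0,0,-5.5],[45,0.35,-0.85,0,0,0,-5.5]]'
python3 -m creep '[[45,0,0,0,0,0,0],[45,0,0,-0.8,0,0,0],[45,0,0,-0.9,0,0,0],[45,0,0,-0.9,0,0,0],[45,0,0,-0.6,0,0,0],[45,0,0,-0.3,0,0,0],[15,0,0,0,0,0,0],[15,0,0,0,0,0,0]]'
python3 -m creep '[[15,0,0,0,0,0,0],[15,0,0,0,0,0,0],[15,0,0,0,0,0,0],[15,0.08,0.05,0,0,0,-2],[15,0.08,0.05,0,0,0,-2],[15,0.06,0.04,0,0,0,-1],[15,0,0,0,0,0,0]]'
```

```text
time_s: 8.07
tcp_pos: [0.5386, 0.1308, 0.1731]
eef_rot: [-180.0, -0.0, -60.4]
contact_force: [1.0, -0.1, 0.2]
gripper_width: 0.0454
gripper_force: 0.0
time_s: 8.73
tcp_pos: [0.5386, 0.1323, 0.0857]
eef_rot: [180.0, -0.0, -60.1]
contact_force: [-0.2, 0.8, 0.0]
gripper_width: 0.0364
gripper_force: 0.0
time_s: 9.32
tcp_pos: [0.5444, 0.136, 0.0864]
eef_rot: [-179.9, -0.0, -65.1]
contact_force: [-1.9, -1.7, 6.8]
gripper_width: 0.0194
gripper_force: 15.0
```

```bash

python3 -m creep '[[45,0,0,0,0,0,0],[45,0,0,0,0,0,0],[45,0,0,0,0,0,0],[45,0,0,0.2,0,0,0],[45,0,0,0.6,0,0,0],[45,0,0,0.9,0,0,0],[45,0,0,0.9,0,0,0],[45,0,0,0.9,0,0,0]]'
python3 -m creep '[[60,-0.41,0.85,0,0,0,6],[60,-0.41,0.85,0,0,0,6],[60,-0.41,0.85,0,0,0,6],[60,-0.41,0.85,0,0,0,6],[60,-0.41,0.85,0,0,0,6],[60,-0.41,0.85,0,0,0,6],[60,-0.41,0.85,0,0,0,6],[60,-0.41,0.85,0,0,0,6]]'
python3 -m creep '[[60,0,0,0,0,0,0],[60,0,0,0,0,0,0]]'
python3 - <<'E'
from h import *
c=capture("wrist");save(c,"w2")
print(r.get_state()["tcp_pos"],r.get_state()["eef_rot"])
o=outline_of(c,"plate")[:1]
for k in o:
    rc=cv2.minAreaRect(np.argwhere(k["region"])[:,::-1].astype(np.float32))
    print(k["conf"],k["bbox"],[at(c,*p,.009)[:2].round(4).tolist() for p in cv2.boxPoints(rc)])
P=np.array([.4675,.3045]);u=np.array([.958,-.2865]);v=np.array([.2865,.958])
print([proj(c,[*(P+a*.063*u+b*.017*v),.009]).round() for a in(1,-1) for b in (1,-1)])
E
```

```text
time_s: 9.98
tcp_pos: [0.5436, 0.1358, 0.1739]
eef_rot: [180.0, -0.0, -65.1]
contact_force: [1.0, 0.9, -0.5]
gripper_width: 0.0451
gripper_force: 0.0
time_s: 10.65
tcp_pos: [0.4612, 0.3069, 0.1732]
eef_rot: [-180.0, -0.0, -16.8]
contact_force: [1.0, -0.4, 1.3]
gripper_width: 0.0602
gripper_force: 0.0
time_s: 10.82
tcp_pos: [0.4613, 0.3068, 0.173]
eef_rot: [-180.0, 0.0, -17.0]
contact_force: [-0.2, -0.9, 0.2]
gripper_width: 0.0603
gripper_force: 0.0
[0.46154855 0.30611462 0.17292347] [ 1.79991512e+02  4.66715071e-03 -1.70958335e+01]
0.71 [271.6, 122.6, 305.0, 246.0] [[0.532, 0.302], [0.5223, 0.2701], [0.4025, 0.3047], [0.4134, 0.3401]]
[array([269., 121.]), array([305., 121.]), array([272., 245.]), array([304., 245.])]
```

View pics/w2.png

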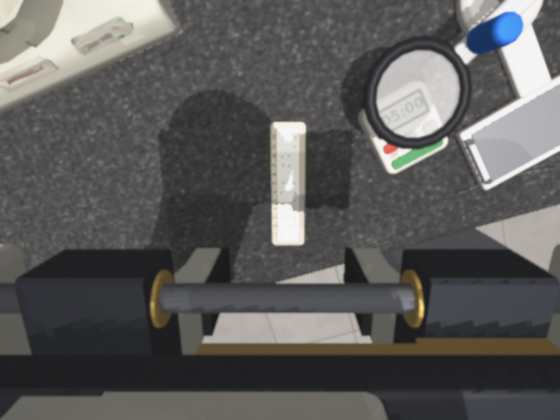

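The plate's at (288,184), upright in the wrist view, within a pixel of prediction. The lens at (418,93) is clear. Descending.

```bash

python3 -m creep '[[60,0,0,-0.7,0,0,0],[60,0,0,-0.9,0,0,0],[60,0,0,-0.9,0,0,0],[60,0,0,-0.9,0,0,0],[60,0,0,-0.9,0,0,0],[60,0,0,-0.8,0,0,0]]'
python3 -m creep '[[60,0,0,-0.6,0,0,0],[60,0,0,-0.5,0,0,0],[60,0,0,-0.3,0,0,0],[60,0,0,-0.2,0,0,0],[60,0,0,0,0,0,0],[60,0,0,0,0,0,0]]'
```

```text
time_s: 11.42
tcp_pos: [0.4621, 0.3046, 0.0442]
eef_rot: [180.0, 0.0, -17.2]
contact_force: [0.1, 1.1, -0.5]
gripper_width: 0.0604
gripper_force: 0.0
time_s: 11.92
tcp_pos: [0.4622, 0.3057, 0.0057]
eef_rot: [-180.0, -0.0, -17.1]
contact_force: [1.3, 0.0, 0.7]
gripper_width: 0.0599
gripper_force: 0.0
```

```bash

python3 -m creep '[[60,0,0,-0.1,0,0,0],[60,0,0,0,0,0,0],[30,0,0,0,0,0,0],[30,0,0,0,0,0,0],[30,0,0,0,0,0,0],[30,0,0,0,0,0,0],[30,0,0,0,0,0,0],[30,0,0,0,0,0,0]]' 25
python3 -m creep '[[30,0,0,0.2,0,0,0],[30,0,0,0.5,0,0,0],[30,0,0,0.9,0,0,0],[30,0,0,0.9,0,0,0],[30,0,0,0.9,0,0,0],[30,0,0,0.9,0,0,0],[30,0,0,0.7,0,0,0],[30,0,0,0,0,0,0]]'
```

```text
time_s: 12.58
tcp_pos: [0.4618, 0.3059, 0.0029]
eef_rot: [-180.0, -0.0, -17.1]
contact_force: [-0.3, -0.8, 1.2]
gripper_width: 0.0339
gripper_force: 25.0
time_s: 13.25
tcp_pos: [0.4634, 0.3074, 0.1321]
eef_rot: [-179.7, -0.2, -17.1]
contact_force: [0.2, -0.1, -0.6]
gripper_width: 0.0335
gripper_force: 25.0
```

```bash

python3 -m creep '[[30,-0.03,-0.6,0,0,0,-4],[30,-0.03,-0.85,0,0,0,-5],[30,-0.03,-0.85,0,0,0,-5],[30,-0.03,-0.85,0,0,0,-5],[30,-0.03,-0.85,0,0,0,-5],[30,-0.03,-0.85,0,0,0,-5],[30,-0.03,-0.85,0,0,0,-5]]'
python3 -m creep '[[30,-0.03,-0.85,0,0,0,-5],[30,-0.03,-0.85,0,0,0,-5],[30,-0.03,-0.85,0,0,0,-5],[30,-0.03,-0.85,0,0,0,-5],[30,0,-0.6,0,0,0,-4],[30,0,-0.27,0,0,0,0],[30,0,0,0,0,0,0],[30,0,0,0,0,0,0]]'
python3 - <<'E'
from h import *
c=capture("wrist");save(c,"w3");t=capture("top")
s=r.get_state();print(s["tcp_pos"],s["eef_rot"],s["gripper_width"])
f=t["frame"][160:260,140:320,::-1]
cv2.imwrite("pics/c3.png",np.vstack([cv2.resize(f,(560,311)),c["frame"][:280,:,::-1]]))
E
```

```text
time_s: 13.83
tcp_pos: [0.456, 0.1621, 0.1274]
eef_rot: [180.0, 0.0, -51.3]
contact_force: [1.1, -0.4, -0.6]
gripper_width: 0.0338
gripper_force: 25.0
time_s: 14.5
tcp_pos: [0.4536, 0.0566, 0.1277]
eef_rot: [180.0, 0.0, -75.0]
contact_force: [-0.3, 0.8, -0.3]
gripper_width: 0.0333
gripper_force: 25.0
[0.45374296 0.05716211 0.12775683] [-1.79995607e+02  3.83086140e-03 -7.50084185e+01] 0.03382121072678804
```

View pics/c3.png

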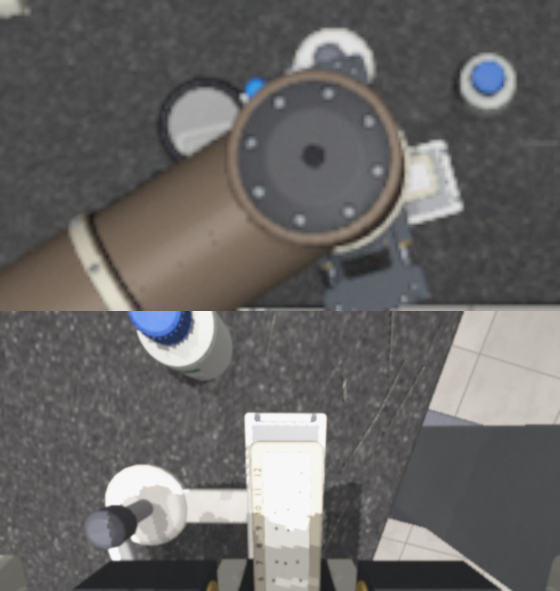

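The plate at (287,470) hangs in line with the stage, whose end is at (286,415). The knob (255,87) and lens (200,120) are to the side. Now a small shift, then lower.

```bash

python3 -m creep '[[30,0.07,-0.1,-0.4,0,0,0],[30,0,0,-0.7,0,0,0],[30,0,0,-0.8,0,0,0],[30,0,0,-0.8,0,0,0],[30,0,0,-0.6,0,0,0],[30,0,0,-0.4,0,0,0],[30,0,0,0,0,0,0],[30,0,0,0,0,0,0]]'
python3 - <<'E'
from h import *
s=r.get_state();print(s["tcp_pos"],s["eef_rot"],s["contact_force"])
E
```

```text
time_s: 15.27
tcp_pos: [0.4552, 0.0546, 0.035]
eef_rot: [179.9, -0.0, -75.0]
contact_force: [0.3, -0.2, -1.1]
gripper_width: 0.0336
gripper_force: 25.0
[0.45522204 0.05459375 0.0350083 ] [ 1.79923685e+02 -2.87922062e-02 -7.50015565e+01] [ 0.33972039 -0.23578513 -1.14400132]
```

```bash

python3 -m creep '[[30,0,0,-0.3,0,0,0],[30,0,0,-0.2,0,0,0],[30,0,0,-0.1,0,0,0],[30,0,0,-0.04,0,0,0],[30,0,0,-0.04,0,0,0],[30,0,0,0,0,0,0]]'
python3 -m creep '[[30,0,0,-0.03,0,0,0],[30,0,0,-0.03,0,0,0],[30,0,0,0,0,0,0]]'
```

```text
time_s: 15.77
tcp_pos: [0.4554, 0.0541, 0.0183]
eef_rot: [-180.0, -0.0, -75.1]
contact_force: [0.1, 1.2, -0.1]
gripper_width: 0.0334
gripper_force: 25.0
time_s: 16.02
tcp_pos: [0.4554, 0.0541, 0.0168]
eef_rot: [-180.0, 0.0, -75.1]
contact_force: [0.8, -0.2, -1.0]
gripper_width: 0.0339
gripper_force: 25.0
```

```bash

python3 -m creep '[[30,0,0,-0.02,0,0,0],[30,0,0,-0.02,0,0,0],[30,0,0,0,0,0,0]]'
python3 -m creep '[[30,0,0,-0.02,0,0,0],[30,0,0,0,0,0,0]]'
```

```text
time_s: 16.27
tcp_pos: [0.4553, 0.0541, 0.0158]
eef_rot: [180.0, 0.0, -75.1]
contact_force: [-0.2, 0.4, -1.1]
gripper_width: 0.0335
gripper_force: 25.0
time_s: 16.43
tcp_pos: [0.4553, 0.0541, 0.0152]
eef_rot: [180.0, -0.0, -75.1]
contact_force: [-1.3, -0.7, -0.7]
gripper_width: 0.0335
gripper_force: 25.0
```

```bash

python3 -m creep '[[30,0,0,-0.02,0,0,0],[30,0,0,0,0,0,0]]'
python3 -m creep '[[30,0,0,-0.02,0,0,0],[30,0,0,0,0,0,0]]'
```

```text
time_s: 16.6
tcp_pos: [0.4554, 0.0541, 0.0149]
eef_rot: [-180.0, -0.0, -75.1]
contact_force: [-1.1, 0.3, 1.6]
gripper_width: 0.034
gripper_force: 25.0
time_s: 16.77
tcp_pos: [0.4554, 0.0541, 0.0149]
eef_rot: [-180.0, -0.0, -75.1]
contact_force: [-3.2, 0.9, 9.0]
gripper_width: 0.0335
gripper_force: 25.0
```

Contact shows at 9 N. Opening slowly, then rising.

```bash

python3 -m creep '[[32,0,0,0.02,0,0,0],[34,0,0,0,0,0,0],[36,0,0,0,0,0,0],[39,0,0,0,0,0,0],[42,0,0,0,0,0,0],[46,0,0,0,0,0,0],[50,0,0,0,0,0,0],[50,0,0,0,0,0,0]]' 10
python3 -m creep '[[50,0,0,0.1,0,0,0],[50,0,0,0.3,0,0,0],[50,0,0,0.7,0,0,0],[50,0,0,0.9,0,0,0],[50,0,0,0.9,0,0,0],[50,0,0,0.9,0,0,0],[50,0,0,0.9,0,0,0],[50,0,0,0.9,0,0,0]]'
python3 - <<'E'
from h import *
c=capture("wrist");s=r.get_state();print(s["tcp_pos"],s["eef_rot"],s["joints"][5])
cv2.imwrite("pics/w4.png",c["frame"][:,:,::-1])
for k in outline_of(c,"plate")[:1]:
    rc=cv2.minAreaRect(np.argwhere(k["region"])[:,::-1].astype(np.float32))
    print(k["conf"],k["bbox"],[at(c,*p,.022)[:2].round(4).tolist() for p in cv2.boxPoints(rc)])
E
```

```text
time_s: 17.43
tcp_pos: [0.4554, 0.0541, 0.0148]
eef_rot: [180.0, -0.0, -75.1]
contact_force: [-0.3, 0.7, 0.1]
gripper_width: 0.0491
gripper_force: 0.0
time_s: 18.1
tcp_pos: [0.4551, 0.054, 0.1568]
eef_rot: [-180.0, 0.0, -75.1]
contact_force: [-0.5, -0.6, -0.2]
gripper_width: 0.0503
gripper_force: 0.0
[0.45755417 0.05473374 0.16107356] [-1.79600327e+02  2.20249496e-02 -7.50337493e+01] -16.59847795161325
0.85 [268.7, 122.8, 305.8, 257.8] [[0.4889, -0.0082], [0.4571, -0.0166], [0.4231, 0.1036], [0.4588, 0.1132]]
```

View pics/w4.png

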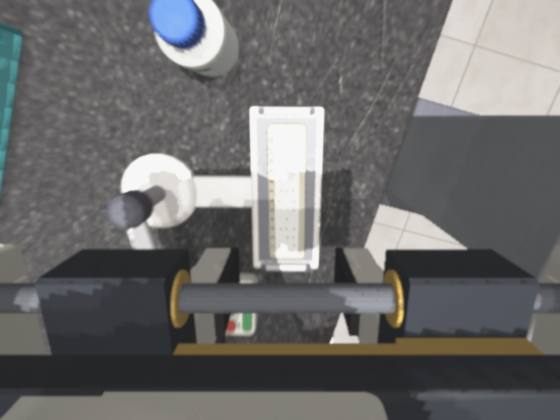

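The plate (287,190) lies flat between the stops at rows 107 and 270. Now back to the knob.

```bash

python3 -m creep '[[45,0.6,0.56,0,0,0,2],[45,0.8,0.75,0,0,0,3],[45,0.8,0.75,0,0,0,3],[45,0.8,0.75,0,0,0,2],[45,0.5,0.45,0,0,0,0],[45,0,0,0,0,0,0],[45,0,0,0,0,0,0]]'
```

```text
time_s: 18.78
tcp_pos: [0.5426, 0.1358, 0.1541]
eef_rot: [179.9, -0.0, -65.1]
contact_force: [-0.6, -0.4, -0.8]
gripper_width: 0.0451
gripper_force: 0.0
```

```bash

python3 -m creep '[[45,0.05,0,-0.6,0,0,0],[45,0,0,-0.8,0,0,0],[45,0,0,-0.7,0,0,0],[45,0,0,-0.4,0,0,0],[45,0,0,-0.2,0,0,0],[45,0,0,0,0,0,0]]'
python3 -m creep '[[15,0,0,0,0,0,0],[15,0,0,0,0,0,0],[15,0,0,0,0,0,0],[15,0,0,0,0,0,0],[15,0,0,0,0,0,0]]' 15
python3 - <<'E'
import numpy as np
for n in (15,):
  a=np.radians(np.linspace(117.1,195,n+1));p=.066*np.c_[np.cos(a),np.sin(a)]/.025
  print(np.diff(p,axis=0).round(2).tolist(),77.9/n,p[-1]*.025+[.573,.0797])
E
```

```text
time_s: 19.28
tcp_pos: [0.5433, 0.135, 0.0866]
eef_rot: [179.9, -0.0, -65.1]
contact_force: [-0.2, 0.5, 0.1]
gripper_width: 0.045
gripper_force: 0.0
time_s: 19.7
tcp_pos: [0.5444, 0.1358, 0.0879]
eef_rot: [-179.9, 0.0, -65.1]
contact_force: [-0.2, 0.1, 2.2]
gripper_width: 0.0191
gripper_force: 15.0
[[-0.21, -0.12], [-0.2, -0.14], [-0.18, -0.15], [-0.17, -0.17], [-0.15, -0.18], [-0.13, -0.2], [-0.12, -0.21], [-0.1, -0.22], [-0.08, -0.23], [-0.06, -0.23], [-0.03, -0.24], [-0.01, -0.24], [0.01, -0.24], [0.03, -0.24], [0.05, -0.23]] 5.193333333333333 [0.5092489  0.06261794]
```

```bash

python3 -m creep '[[15,-0.21,-0.12,0,0,0,5.2],[15,-0.2,-0.14,0,0,0,5.2],[15,-0.18,-0.15,0,0,0,5.2],[15,-0.17,-0.17,0,0,0,5.2],[15,-0.15,-0.18,0,0,0,5.2],[15,-0.13,-0.2,0,0,0,5.2],[15,-0.12,-0.21,0,0,0,5.2],[15,-0.1,-0.22,0,0,0,5.2]]'
python3 -m creep '[[15,-0.08,-0.23,0,0,0,5.2],[15,-0.06,-0.23,0,0,0,5.2],[15,-0.03,-0.24,0,0,0,5.2],[15,-0.01,-0.24,0,0,0,5.2],[15,0.01,-0.24,0,0,0,5.2],[15,0.03,-0.24,0,0,0,5.2],[15,0.05,-0.23,0,0,0,5.2],[15,0,0,0,0,0,0]]'
python3 -m creep '[[15,0,0,0,0,0,0],[15,0,0,0,0,0,0]]'
```

```text
time_s: 20.37
tcp_pos: [0.5138, 0.1014, 0.088]
eef_rot: [-179.9, -0.1, -23.2]
contact_force: [3.5, 1.3, -1.7]
gripper_width: 0.0193
gripper_force: 15.0
time_s: 21.03
tcp_pos: [0.5124, 0.0603, 0.088]
eef_rot: [-179.9, -0.2, 13.3]
contact_force: [4.0, 2.1, -3.6]
gripper_width: 0.019
gripper_force: 15.0
time_s: 21.2
tcp_pos: [0.5123, 0.0607, 0.088]
eef_rot: [-179.9, -0.2, 12.9]
contact_force: [4.0, 2.6, -2.5]
gripper_width: 0.0193
gripper_force: 15.0
```

```bash

python3 -m creep '[[20,0,0,0,0,0,0],[24,0,0,0,0,0,0],[30,0,0,0,0,0,0],[45,0,0,0,0,0,0],[45,0,0,0.2,0,0,0],[45,0,0,0.5,0,0,0],[45,0,0,0.9,0,0,0],[45,0,0,0.9,0,0,0]]'
python3 -m creep '[[45,0,0.3,0.9,0,0,0],[45,0,0.8,0.6,0,0,0],[45,0,0.9,0.5,0,0,0],[45,0,0.9,0,0,0,0],[45,0,0.9,0,0,0,0],[45,0,0.9,0,0,0,0],[45,0,0.9,0,0,0,0],[45,0,0.9,0,0,0,0]]'
python3 -m creep '[[45,0,0.9,0,0,0,0],[45,0,0.9,0,0,0,0],[45,0,0,0,0,0,0]]'
python3 - <<'E'
from h import *
c=capture("top")
f=c["frame"][160:260,140:320,::-1]
cv2.imwrite("pics/crop5.png",cv2.resize(f,(792,440),interpolation=cv2.INTER_CUBIC))
E
```

```text
time_s: 21.87
tcp_pos: [0.5095, 0.0591, 0.1502]
eef_rot: [180.0, 0.1, 12.9]
contact_force: [0.5, 0.9, -0.4]
gripper_width: 0.0447
gripper_force: 0.0
time_s: 22.53
tcp_pos: [0.5099, 0.2229, 0.2002]
eef_rot: [180.0, 0.0, 12.9]
contact_force: [-0.5, -0.1, -0.4]
gripper_width: 0.045
gripper_force: 0.0
time_s: 22.78
tcp_pos: [0.5104, 0.27, 0.1999]
eef_rot: [-180.0, -0.0, 13.0]
contact_force: [0.2, -0.1, 0.9]
gripper_width: 0.045
gripper_force: 0.0
```

View pics/crop5.png

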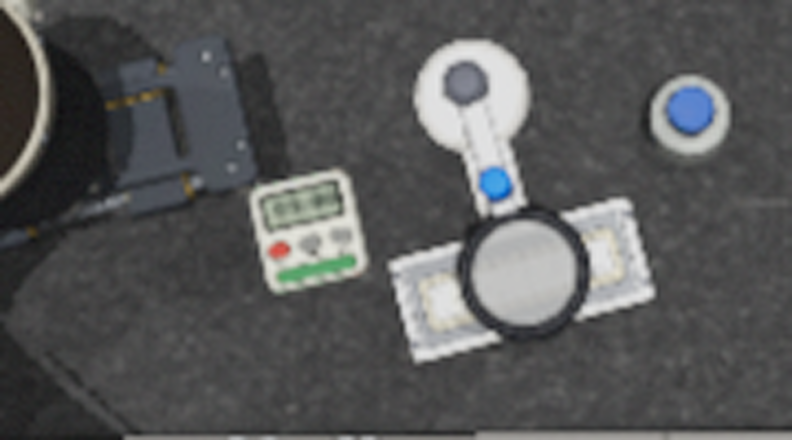

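The lens is at (524,272) and the plate spans (420–623), centre about (522,276). I'll measure the offset precisely.

```bash
python3 - <<'E'
from h import *
L=[];P=[]
for i in range(3):
    c=capture("top");g=cv2.resize(c["frame"][160:260,140:320],None,fx=4.4,fy=4.4,interpolation=cv2.INTER_CUBIC)
    m=(g.max(2)<60).astype(np.uint8);m[:, :440]=0;m[:,610:]=0;m[:195]=0;m[345:]=0
    # ring: search the circle (centre, r fixed by geometry) with darkest mean
    gr=cv2.GaussianBlur(g.max(2).astype(np.float32),(0,0),2)
    best=None;t=np.linspace(0,2*np.pi,180)
    for r0 in np.arange(55,65,1.):
     for x in np.arange(514,534,.5):
      for y in np.arange(262,284,.5):
        v=cv2.remap(gr,(x+r0*np.cos(t)).astype(np.float32)[None],(y+r0*np.sin(t)).astype(np.float32)[None],1).mean()
        if best is None or v<best[0]: best=(v,x,y,r0)
    L.append(best);
print(L)
lw=at(c,*cr(L[0][1],L[0][2]),.072)[:2]
hs=g.astype(int); w=(hs[:,:,0]>150)&(hs[:,:,0]-hs[:,:,2]>14)
ys,xs=np.nonzero(w[200:360,395:655]);xs=xs+395;ys=ys+200
u=np.array([-.255,.967])
W=np.array([at(c,*cr(x,y),.022)[:2] for x,y in zip(xs,ys)])
s=(W-lw)@u;n=(W-lw)@np.array([.967,.255])
print(len(s),"along",np.percentile(s,[1,99]),"across",np.percentile(n,[1,99]))
print("lens",lw,"stage c",at(c,*cr(523,280),.015)[:2],"post",at(c,*cr(465,82),.082)[:2])
for n_ in("plate",):
  for k in outline_of(c,n_)[:1]:
    q=np.argwhere(k["region"])[:,::-1];Q=np.array([at(c,*p,.022)[:2] for p in q]);print(k["conf"],k["bbox"],np.percentile((Q-lw)@u,[0,100]),np.percentile((Q-lw)@np.array([.967,.255]),[0,100]))
E
```

```text
[(np.float32(63.43084), np.float64(525.0), np.float64(274.5), np.float64(60.0)), (np.float32(63.273235), np.float64(525.0), np.float64(274.5), np.float64(60.0)), (np.float32(63.35295), np.float64(525.0), np.float64(274.5), np.float64(60.0))]
1140 along [-0.05780467  0.06546236] across [-0.01532981  0.01651561]
lens [0.45793614 0.04494202] stage c [0.45739667 0.04834548] post [0.57329009 0.07938794]
0.76 [235.7, 210.6, 281.9, 233.5] [-0.0572429   0.06942838] [-0.01824476  0.01684747]
```

The lens sits about 4 mm past centre toward −y. Regrip the knob and trim by about 2.2 mm.

```bash

python3 -m creep '[[45,0,-0.6,0,0,0,0],[45,0,-0.95,0,0,0,0],[45,0,-0.95,0,0,0,0],[45,0,-0.95,0,0,0,0],[45,0,-0.95,0,0,0,0],[45,0,-0.95,0,0,0,0],[45,0,-0.95,0,0,0,0],[45,0,-0.95,0,0,0,0]]'
python3 -m creep '[[45,0,-0.8,-0.3,0,0,0.6],[45,0,-0.3,-0.7,0,0,0.6],[45,0,0,-0.9,0,0,0],[45,0,0,0,0,0,0],[45,0,0,0,0,0,0]]'
```

```text
time_s: 23.7
tcp_pos: [0.5098, 0.0834, 0.2001]
eef_rot: [-180.0, -0.0, 12.8]
contact_force: [1.1, 0.5, -0.2]
gripper_width: 0.045
gripper_force: 0.0
time_s: 24.12
tcp_pos: [0.5095, 0.057, 0.1521]
eef_rot: [180.0, 0.1, 14.0]
contact_force: [-0.1, 0.8, 0.1]
gripper_width: 0.0449
gripper_force: 0.0
```

```bash

python3 -m creep '[[45,0,0.14,-0.7,0,0,0],[45,0,0,-0.8,0,0,0],[45,0,0,-0.7,0,0,0],[45,0,0,-0.3,0,0,0],[45,0,0,0,0,0,0]]'
python3 -m creep '[[15,0,0,0,0,0,0],[15,0,0,0,0,0,0],[15,0,0,0,0,0,0],[15,0,0,0,0,0,0],[15,0,0,0,0,0,0]]' 15
python3 -m creep '[[15,-0.01,0.05,0,0,0,-1],[15,-0.01,0.05,0,0,0,-1],[15,0,0,0,0,0,0],[15,0,0,0,0,0,0]]'
```

```text
time_s: 24.53
tcp_pos: [0.5099, 0.0617, 0.0894]
eef_rot: [180.0, 0.1, 14.1]
contact_force: [0.1, 0.2, -0.1]
gripper_width: 0.045
gripper_force: 0.0
time_s: 24.95
tcp_pos: [0.5108, 0.062, 0.0906]
eef_rot: [-180.0, -0.1, 14.1]
contact_force: [-0.5, 0.1, 5.3]
gripper_width: 0.0189
gripper_force: 15.0
time_s: 25.28
tcp_pos: [0.5102, 0.0645, 0.0906]
eef_rot: [180.0, -0.0, 12.1]
contact_force: [-1.9, -1.0, 7.2]
gripper_width: 0.0192
gripper_force: 15.0
```

```bash

python3 -m creep '[[20,0,0,0,0,0,0],[24,0,0,0,0,0,0],[30,0,0,0,0,0,0],[45,0,0,0,0,0,0],[45,0,0,0.2,0,0,0],[45,0,0,0.5,0,0,0],[45,0,0,0.9,0,0,0],[45,0,0,0.9,0,0,0]]'
python3 -m creep '[[45,0,0.3,0.9,0,0,0],[45,0,0.8,0.6,0,0,0],[45,0,0.9,0.5,0,0,0],[45,0,0.9,0,0,0,0],[45,0,0.9,0,0,0,0],[45,0,0.9,0,0,0,0],[45,0,0.9,0,0,0,0],[45,0,0.9,0,0,0,0]]'
python3 -m creep '[[45,0,0.9,0,0,0,0],[45,0,0.9,0,0,0,0],[45,0,0,0,0,0,0]]'
python3 - <<'E'
from h import *
c=capture("top");g=cv2.resize(c["frame"][160:260,140:320],None,fx=4.4,fy=4.4,interpolation=cv2.INTER_CUBIC)
gr=cv2.GaussianBlur(g.max(2).astype(np.float32),(0,0),2);t=np.linspace(0,2*np.pi,180)
b=min((cv2.remap(gr,(x+r0*np.cos(t)).astype(np.float32)[None],(y+r0*np.sin(t)).astype(np.float32)[None],1).mean(),x,y,r0) for r0 in np.arange(55,65,1.) for x in np.arange(508,534,.5) for y in np.arange(262,284,.5))
lw=at(c,*cr(b[1],b[2]),.072)[:2];print(b,lw)
hs=g.astype(int); w=(hs[:,:,0]>150)&(hs[:,:,0]-hs[:,:,2]>14)
ys,xs=np.nonzero(w[200:360,395:655])
W=np.array([at(c,*cr(x+395,y+200),.022)[:2] for x,y in zip(xs,ys)])
print(np.percentile((W-lw)@[-.255,.967],[1,99]),np.percentile((W-lw)@[.967,.255],[1,99]))
cv2.imwrite("pics/crop6.png",g[:,:,::-1])
E
```

```text
time_s: 25.95
tcp_pos: [0.5093, 0.0641, 0.1527]
eef_rot: [180.0, 0.1, 12.1]
contact_force: [0.0, 0.8, 0.7]
gripper_width: 0.0446
gripper_force: 0.0
time_s: 26.62
tcp_pos: [0.5097, 0.2279, 0.2027]
eef_rot: [-180.0, -0.0, 12.1]
contact_force: [0.1, 0.5, -0.6]
gripper_width: 0.0449
gripper_force: 0.0
time_s: 26.87
tcp_pos: [0.51, 0.275, 0.2023]
eef_rot: [-180.0, -0.0, 12.2]
contact_force: [0.6, 0.1, -0.0]
gripper_width: 0.0449
gripper_force: 0.0
(np.float32(63.055668), np.float64(512.5), np.float64(278.0), np.float64(60.0)) [0.4559308  0.05245531]
[-0.06550536  0.05779939] [-0.01532067  0.01646512]
```

View pics/crop6.png

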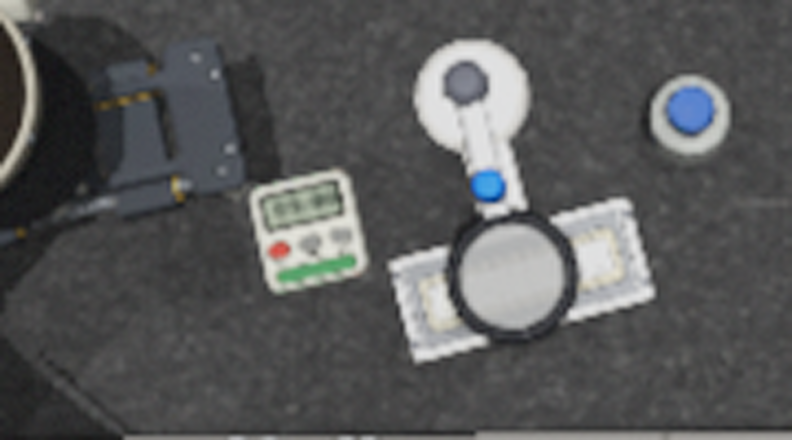

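Overshot: the lens at (512,278) is now 3.9 mm the other way. Interpolating, the knob grip belongs at y = 0.0626, so one more trim.

```bash

python3 -m creep '[[45,0,-0.6,0,0,0,0],[45,0,-0.95,0,0,0,0],[45,0,-0.95,0,0,0,0],[45,0,-0.95,0,0,0,0],[45,0,-0.95,0,0,0,0],[45,0,-0.95,0,0,0,0],[45,0,-0.95,0,0,0,0],[45,0,-0.95,0,0,0,0]]'
python3 -m creep '[[45,0,-0.8,-0.3,0,0,1],[45,0,-0.45,-0.7,0,0,1],[45,0,0,-0.9,0,0,0.5],[45,0,0,0,0,0,0],[45,0,0,0,0,0,0]]'
python3 -m creep '[[45,0,0,-0.7,0,0,0],[45,0,0,-0.8,0,0,0],[45,0,0,-0.7,0,0,0],[45,0,0,-0.3,0,0,0],[45,0,0,0,0,0,0],[45,0,0,0,0,0,0]]'
```

```text
time_s: 27.58
tcp_pos: [0.5091, 0.0881, 0.2026]
eef_rot: [-180.0, -0.0, 12.0]
contact_force: [-0.0, -0.8, -0.3]
gripper_width: 0.0452
gripper_force: 0.0
time_s: 28.0
tcp_pos: [0.5089, 0.0579, 0.1546]
eef_rot: [180.0, 0.1, 14.5]
contact_force: [0.7, -0.1, -0.4]
gripper_width: 0.0451
gripper_force: 0.0
time_s: 28.5
tcp_pos: [0.5104, 0.0596, 0.0933]
eef_rot: [180.0, -0.0, 14.6]
contact_force: [0.4, -0.6, -0.0]
gripper_width: 0.0447
gripper_force: 0.0
```

```bash

python3 -m creep '[[45,0,0.1,0,0,0,0],[45,0,0,0,0,0,0],[15,0,0,0,0,0,0],[15,0,0,0,0,0,0],[15,0,0,0,0,0,0],[15,0,0,0,0,0,0],[15,0,0,0,0,0,0],[15,0,0,0,0,0,0]]' 15
```

```text
time_s: 29.17
tcp_pos: [0.5098, 0.0618, 0.0924]
eef_rot: [180.0, 0.0, 14.6]
contact_force: [-2.5, 0.0, 1.7]
gripper_width: 0.0194
gripper_force: 15.0
```

```bash

python3 -m creep '[[15,-0.01,0.03,0,0,0,0],[15,0,0,0,0,0,0],[15,0,0,0,0,0,0]]'
python3 -m creep '[[20,0,0,0,0,0,0],[24,0,0,0,0,0,0],[30,0,0,0,0,0,0],[45,0,0,0,0,0,0],[45,0,0,0.2,0,0,0],[45,0,0,0.5,0,0,0],[45,0,0,0.9,0,0,0],[45,0,0,0.9,0,0,0]]'
python3 -m creep '[[45,0,0.3,0.9,0,0,0],[45,0,0.8,0.6,0,0,0],[45,0,0.9,0.5,0,0,0],[45,0,0.9,0,0,0,0],[45,0,0.9,0,0,0,0],[45,0,0.9,0,0,0,0],[45,0,0.9,0,0,0,0],[45,0,0.9,0,0,0,0]]'
python3 -m creep '[[45,0,0.9,0,0,0,0],[45,0,0.9,0,0,0,0],[45,0,0,0,0,0,0]]'
python3 - <<'E'
from h import *
c=capture("top");g=cv2.resize(c["frame"][160:260,140:320],None,fx=4.4,fy=4.4,interpolation=cv2.INTER_CUBIC)
gr=cv2.GaussianBlur(g.max(2).astype(np.float32),(0,0),2);t=np.linspace(0,2*np.pi,180)
b=min((cv2.remap(gr,(x+r0*np.cos(t)).astype(np.float32)[None],(y+r0*np.sin(t)).astype(np.float32)[None],1).mean(),x,y,r0) for r0 in np.arange(55,65,1.) for x in np.arange(508,534,.5) for y in np.arange(262,284,.5))
lw=at(c,*cr(b[1],b[2]),.072)[:2];print(b,lw)
hs=g.astype(int); w=(hs[:,:,0]>150)&(hs[:,:,0]-hs[:,:,2]>14)
ys,xs=np.nonzero(w[200:360,395:655])
W=np.array([at(c,*cr(x+395,y+200),.022)[:2] for x,y in zip(xs,ys)])
print(np.percentile((W-lw)@[-.255,.967],[1,99]),np.percentile((W-lw)@[.967,.255],[1,99]))
cv2.imwrite("pics/crop7.png",g[:,:,::-1])
E
```

```text
time_s: 29.42
tcp_pos: [0.5096, 0.0625, 0.0924]
eef_rot: [180.0, 0.0, 14.6]
contact_force: [-0.9, -0.6, 2.3]
gripper_width: 0.0191
gripper_force: 15.0
time_s: 30.08
tcp_pos: [0.5091, 0.0624, 0.1553]
eef_rot: [180.0, 0.1, 14.6]
contact_force: [1.3, -0.3, 0.8]
gripper_width: 0.0448
gripper_force: 0.0
time_s: 30.75
tcp_pos: [0.5094, 0.2263, 0.2053]
eef_rot: [-180.0, -0.0, 14.6]
contact_force: [0.9, 0.9, 0.2]
gripper_width: 0.0448
gripper_force: 0.0
time_s: 31.0
tcp_pos: [0.5098, 0.2733, 0.2049]
eef_rot: [-180.0, -0.0, 14.7]
contact_force: [-0.7, 0.1, -0.3]
gripper_width: 0.0448
gripper_force: 0.0
(np.float32(63.87374), np.float64(518.0), np.float64(276.5), np.float64(60.0)) [0.45678912 0.04914982]
[-0.0620859   0.06115015] [-0.01530985  0.01651919]
```

View pics/crop7.png

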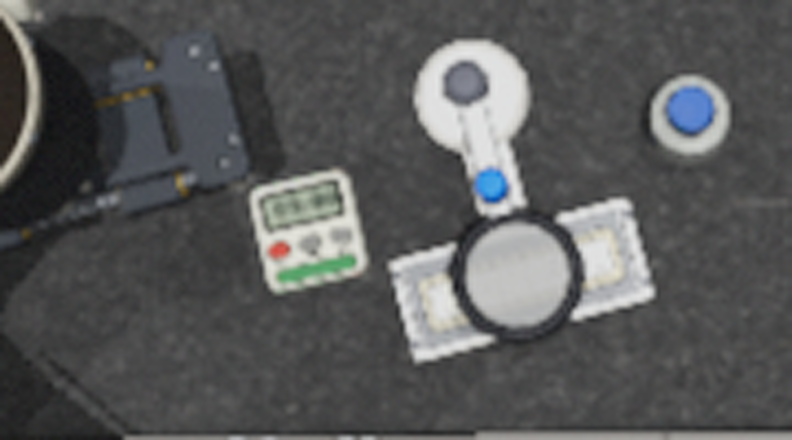

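The lens (518,276) is within 1 mm of the plate's centre. The timer and bottle look unmoved, and the gripper is clear. Handing in.

```bash
python3 -c "
from plant import close_job
print(close_job())"
```

```text
the job is handed in; nothing more can be done
None
```

The job is handed in after 31 s of robot time: the plate lies flat between the end stops, released, the lens was swung back to within about 1 mm of its centre, and the bottle and timer look unmoved; I never went near the jar but did not check it again at the end.

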